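# Load the gas blow-down rack and open its cock

### The arm

A 6-joint arm with a two-finger parallel gripper is mounted at the origin on a cart in front of the work surface, level with it; the furniture and walls round the work are solid. World frame = base frame: x ahead of the robot, y to its left, z up, the work surface at z = 0. Lengths are in m, angles in rad, forces in N, time in s.
With the tool pointing down it reaches from about 0.425 to 1.125 m from the base axis. Payload 14.9 kg.
Tool frame: the origin (TCP) lies at the very end of the fingers, on their centre line; the grasp point (between the pads) lies 19 mm behind it; z points along the fingers, y is the line along which they close (so a half turn about z gives the same grasp; the last joint's range is limited). The gripper opens to 91 mm and grips with 3 to 60 N. Pads are 32 mm wide; open, the fingers measure 118 mm over their backs; the gripper's body (76 mm by 178 mm) begins 60 mm behind the grasp point.
Start: joints at [1.079, 0.379, 1.734, -0, 1.028, -0.033], TCP at [0.31, 0.628, 0.214] pointing down, gripper open.
Joint ranges: [-2.77, 2.77], [-0.74, 2.19], [0, 2.66], [-1.06, 4.2], [0.31, 2.87], [-3.08, 3.08]. Speed limits (rad/s): [1.89, 1.89, 2.39, 3.14, 3.14, 3.14].

### API

Orientations are given as a 3x3 rotation matrix whose columns are the frame's x, y, z axes.
In Python, from plant import sensors, capture, close_job gives the robot as it stands. The module is installed in compiled form; this text tells all that it offers.
- The arm moves only by the tool drive_tool, never from a script. Its argument "targets" is a list of rows, each a list of 6 numbers: the shift along the tool's x, y, z in shares of 500 mm (1.0 is 500 mm), then the turn, a rotation vector about the tool's x, y, z in shares of pi/2 rad (1.0 is pi/2 rad). In form: [[dx, dy, dz, wx, wy, wz], ...]. A call has 1 to 5 rows; each row is the pose to reach, as a shift and turn from the pose commanded when the call began, along the tool's axes at that moment; what a row does not reach only later rows make up. A row lasts 1/10 s, in which the tool goes at most 50 mm and 8.59 degrees, less where a joint would pass 70% of its speed; a pose out of reach is approached as far as the arm can. A call with a gripper value outside its range is refused whole. "claw" is the opening, from 0 (shut) to 1 (fully open), set as the call begins (left out, the last holds). The fingers move at their own pace and stop on an object; "newtons" is the grip in N (left out, the last holds). Time passes only in rows, so rows that repeat a pose let the fingers close. It gives the time, the measured TCP pose, the force, the opening and the grip force at its end, in the units of the state.
- sensors.observe(): the state, without advancing time (a new reading comes with each control period).
- capture(name): name is "scene" or "top"; returns a dict with "frame" (400x640x3 uint8, blue, green, red), "mtx" (3x3 intrinsics, pixels), "R" (3x3) and "t" (3): a world point X has camera coordinates R X + t. Camera axes: x right, y down, z forward; pixel columns grow to the right and rows downward; lengths in m; the calibration is good to about 2 mm. A picture is of the moment at which its call begins. There is no depth.
- close_job(): hands the job in; it is judged then, once.
The state is a dict: "t": time; "joint_positions": joint angles; "qd": joint speeds; "effort": joint torques, N m; "tcp_pos": TCP position; "orientation": TCP orientation; "contact_force": force on the tool from outside, world axes, zero at the start; "torque": the same for the moment, N m; "finger_gap": opening from 0.0 (shut) to 1.0 (fully open); "grasp_force": force on a finger pad.
Only numpy, scipy, OpenCV 4.12 (cv2) and the standard library are available. Lean on these libraries where they do the work, as an engineer would, in place of code of your own. Each camera call takes 0.05 s, during which the arm holds its last target. There are 200 camera calls.

### The job

Get the blow-down rack going: take the two large jars out of the tray, set each down upright on the rack's loading plate and, letting go, push it from behind with the fingers, between the guide rails under the nozzle bar, until all three large jars stand upright in single file up against the end stop, each under its nozzle. Keep the gas shut while you load; only then turn the gas cock's handle a quarter turn to its stop, in line with the pipe, to open it. Leave the small jar in the tray and the dropper bottle where they stand, and do not tip any large jar.

Things in the scene. Friction and masses are not known exactly. Their poses are not given: they have to be found in the camera images.
- rack: blow-down rack, fixed to the bench. Its frame lies on the bench: +x = the way jars are pushed in (to the robot's left), +y = towards the robot, z up. Aluminium plate x -143 to 167, y -90 to 95 mm, top 10 mm above the bench. At its far end a small gas bottle (56 mm thick, centre x 137, y -55 mm, reducer top 160 mm above the bench)
- lane_mouth (a point): rack (-52, 45, 10) mm: mouth of the lane on the plate. The lane runs along rack x between two steel rods a side (6 mm thick, axes 28 and 54 mm above the bench, posts to 66 mm): 86 mm clear here, narrowing to 58 mm at x = -20 mm. Before it (x -143 to -52 mm) lies the bare loading plate, open above
- end_stop (a point): rack (135, 45, 10) mm: foot of the end stop's face across the lane, 60 mm high. The rods leave 58 mm clear from rack x = -20 mm up to here. Three jars in file against it have their centres at rack x = 108, 54 and 0 mm
- lane_last (a point): rack (0, 45, 10) mm: point on the plate below the front nozzle, where the last of the three jars must stand (its back then at rack x = -27 mm); axes as the rack's
- nozzle_front (a point): rack (0, 45, 96) mm: tip of the front nozzle, 5 mm thick; others at x = 54 and 108. They hang from the nozzle bar (12 mm tube, axis 130 mm above the bench) over the lane's centre line from x = -15 mm to the stop: no hand can come down into the lane. A hand leaned back about 25 degrees, fingers pointing forward and down, pushes the last jar home without touching it
- gas_cock (a joint): angle of the cock's handle about the upright axis at rack x 70, y -55 mm, rad, growing counter-clockwise from above: 0 = shut, handle across the pipe, pointing to rack +y (over the nozzle bar); 1.571 = open, against its hard stop, in line with the pipe, pointing to rack -x (to the loading end). Takes about 0.2 N m, stays where it is left. Starts between 0 and 0.2
- handle_tip (a point): outer end of the cock's handle, 99 mm from its axis, 166 mm above the bench (middle of its height). Level lever; its black sleeve, 18 mm wide and 13 mm high, covers 33 to 99 mm from the axis. Free above; the nozzle bar, and the 12 mm gas pipe (axis 130 mm above the bench, along rack x at y -55 mm, from the gas bottle to x 27 mm, then across to the bar) lie below, tops at 136 mm
- tray: shallow grey plastic tray on the right, fixed, 120 x 200 mm, walls 22 mm high and 2 mm thick, floor 2 mm thick; origin at the centre of its underside, long side along its y. Three jars stand in a row along its long side, about 63 mm apart, two large and one small in any order; room to grip across the tray's short side
- jar_lane: open wide-mouth jar of brown glass, no cap, about 120 g: straight round body 54 mm in diameter up to 56 mm high, above it a threaded neck 43 mm in diameter, 74 mm high in all; origin at the centre of its underside, z up; slides easily, push it at or below half height; stands loose in the lane already, not up against the stop
- jar_1: open wide-mouth jar of brown glass, no cap, about 120 g: straight round body 54 mm in diameter up to 56 mm high, above it a threaded neck 43 mm in diameter, 74 mm high in all; origin at the centre of its underside, z up; slides easily, push it at or below half height; one of the two large jars in the tray
- jar_2: open wide-mouth jar of brown glass, no cap, about 120 g: straight round body 54 mm in diameter up to 56 mm high, above it a threaded neck 43 mm in diameter, 74 mm high in all; origin at the centre of its underside, z up; slides easily, push it at or below half height; the other large jar in the tray
- small_jar: small open jar of the same brown glass, 42 mm in diameter, 56 mm high, origin at the centre of its underside; stands in the tray and stays there
- dropper_bottle: brown dropper bottle with black bulb, 33 mm diameter, 102 mm high, origin at the centre of its underside; bystander on the bench behind, between rack and tray
Things that resemble listed ones, but are neither listed nor needed, are in the scene too. What is shaped like the jar_2 but purple is not meant.

How it is judged:
On the way, in this order (a step that is already met when the one before it is completed fails the run):
1. one of the tray's large jars stands upright on the loading plate before the lane, let go by the fingers (((x of jar_1 in the frame of lane_last between -0.13 and -0.012 m and y of jar_1 in the frame of lane_last between -0.045 and 0.045 m and z of jar_1 in the frame of lane_last between -0.006 and 0.006 m and angle between jar_1's own z axis and vertical below 0.1 rad and contact force between the fingers and jar_1 below 0.1 N) or (x of jar_2 in the frame of lane_last between -0.13 and -0.012 m and y of jar_2 in the frame of lane_last between -0.045 and 0.045 m and z of jar_2 in the frame of lane_last between -0.006 and 0.006 m and angle between jar_2's own z axis and vertical below 0.1 rad and contact force between the fingers and jar_2 below 0.1 N))), for 0.1 s.
2. all three large jars stand in single file up to the end stop while the gas cock is still shut (x of jar_lane in the frame of lane_last between -0.007 and 0.12 m and y of jar_lane in the frame of lane_last between -0.008 and 0.008 m and z of jar_lane in the frame of lane_last between -0.006 and 0.006 m and angle between each of jar_lane, jar_1, jar_2's own z axis and vertical below 0.1 rad and x of jar_1 in the frame of lane_last between -0.007 and 0.12 m and y of jar_1 in the frame of lane_last between -0.008 and 0.008 m and z of jar_1 in the frame of lane_last between -0.006 and 0.006 m and x of jar_2 in the frame of lane_last between -0.007 and 0.12 m and y of jar_2 in the frame of lane_last between -0.008 and 0.008 m and z of jar_2 in the frame of lane_last between -0.006 and 0.006 m and value of joint gas_cock below 0.35 rad), for 0.2 s.
At the end, for the whole second after the job is handed in: All three large jars stand upright on the rack's plate in single file in the lane, pushed up to the end stop within 7 mm (so each is under its nozzle) and within 8 mm of the centre line, at rest; the cock's handle is in line with the pipe, within 0.12 rad of its open stop (x of jar_lane in the frame of lane_last between -0.007 and 0.12 m and y of jar_lane in the frame of lane_last between -0.008 and 0.008 m and z of jar_lane in the frame of lane_last between -0.006 and 0.006 m and angle between each of jar_lane, jar_1, jar_2's own z axis and vertical below 0.1 rad and linear speed of each of jar_lane, jar_1, jar_2 below 0.02 m/s and x of jar_1 in the frame of lane_last between -0.007 and 0.12 m and y of jar_1 in the frame of lane_last between -0.008 and 0.008 m and z of jar_1 in the frame of lane_last between -0.006 and 0.006 m and x of jar_2 in the frame of lane_last between -0.007 and 0.12 m and y of jar_2 in the frame of lane_last between -0.008 and 0.008 m and z of jar_2 in the frame of lane_last between -0.006 and 0.006 m and value of joint gas_cock above 1.45 rad); the robot touches nothing.
It fails at once if the gas cock is opened while the large jars do not yet stand in file up to the end stop (value of joint gas_cock above 0.5 rad and not ((x of jar_lane in the frame of lane_last between -0.007 and 0.12 m and y of jar_lane in the frame of lane_last between -0.008 and 0.008 m and z of jar_lane in the frame of lane_last between -0.006 and 0.006 m and angle between jar_lane's own z axis and vertical below 0.1 rad) and (x of jar_1 in the frame of lane_last between -0.007 and 0.12 m and y of jar_1 in the frame of lane_last between -0.008 and 0.008 m and z of jar_1 in the frame of lane_last between -0.006 and 0.006 m and angle between jar_1's own z axis and vertical below 0.1 rad) and (x of jar_2 in the frame of lane_last between -0.007 and 0.12 m and y of jar_2 in the frame of lane_last between -0.008 and 0.008 m and z of jar_2 in the frame of lane_last between -0.006 and 0.006 m and angle between jar_2's own z axis and vertical below 0.1 rad))).
It fails at once if a large jar is tipped (30 degrees or more) (angle between any of jar_lane, jar_1, jar_2's own z axis and vertical above 0.52 rad).
It fails at once if the small jar is moved more than 25 mm (distance of small_jar from where it was at the start of the episode above 0.025 m).
It fails at once if the dropper bottle is moved more than 25 mm (distance of dropper_bottle from where it was at the start of the episode above 0.025 m).
It also fails if it takes over 72 s, if anything falls off the work surface, if the arm or the gripper's body presses on something with over 40 N, if the wrist force passes 120 N, or if a joint passes its speed limit or range.

## Working session

There is one attempt and no reset: what is moved stays moved. The work goes in short steps, Python scripts to look and compute and a tool call to move; the robot and the scene stay as the last step left them, time stands still between calls to the robot, and variables do not carry over. Pictures are saved under pics/ and viewed, at most 12 in all, crops included, and the job is handed in when it is done.

Besides the shell and the picture viewer there is one more tool, called after "Call:" by a JSON object that holds its "method" and its "body". drive_tool: Moves the arm, as the interface text tells. Its arguments: {"type":"object","properties":{"targets":{"type":"array"},"claw":{"type":"number"},"newtons":{"type":"number"}},"required":["targets"]}

```bash
mkdir -p pics; cat > h.py <<'E'
import numpy as np, cv2, json
from plant import sensors, capture, close_job
def ray(c,u,v):
    d=c['R'].T@np.linalg.solve(c['mtx'],[u,v,1.]); return -c['R'].T@c['t'], d
def at(c,u,v,z):
    o,d=ray(c,u,v); return o+d*(z-o[2])/d[2]
def proj(c,X):
    p=c['mtx']@(c['R']@np.array(X,float)+c['t']); return p[:2]/p[2]
E
python3 - <<'E'
from h import *
import pickle
for n in ('scene','top'):
    c=capture(n); cv2.imwrite(f'pics/{n}0.png',c['frame']); pickle.dump(c,open(n+'.pkl','wb'))
    print(n,-c['R'].T@c['t'],c['R'],c['mtx'][0])
s=sensors.observe();print(s)
E
```

```text
scene [-0.0256708  -0.88798517  0.91748823] [[ 0.84254014 -0.53817559 -0.02220693]
 [-0.34983457 -0.51540324 -0.78228849]
 [ 0.40956304  0.6668782  -0.62252034]] [487.44568487   0.         323.72139825]
top [ 0.45443429 -0.05026696  1.13122483] [[ 6.61573756e-04 -9.99923230e-01  1.23732300e-02]
 [-9.98706609e-01 -1.28971869e-03 -5.08276007e-02]
 [ 5.08396567e-02 -1.23236004e-02 -9.98630792e-01]] [404.39640859   0.         320.76870041]
{'t': 0.1, 'joint_positions': array([ 1.07867968e+00,  3.79347194e-01,  1.73473177e+00,  2.13507164e-05,
        1.02850813e+00, -3.32922767e-02]), 'qd': array([-9.60340603e-04, -1.79785001e-03, -6.75835324e-04,  5.93629629e-04,
        6.33633071e-05,  6.74007536e-04]), 'effort': array([-5.55813494e-04, -7.65047193e+01, -4.35292053e+01,  6.52350183e-02,
        3.98830615e-02,  1.04550617e-05]), 'tcp_pos': array([0.30985011, 0.62728326, 0.21335544]), 'orientation': array([[-8.96568902e-01,  4.42904016e-01, -4.85985799e-04],
       [ 4.42904280e-01,  8.96568484e-01, -8.67799405e-04],
       [ 5.13677090e-05, -9.93287150e-04, -9.99999505e-01]]), 'contact_force': array([ 0.57636872,  0.43734903, -0.24531172]), 'torque': array([ 0.04708816,  0.04533141, -0.03497717]), 'grasp_force': 0.0, 'finger_gap': 0.9994365048476656}
```

View pics/scene0.png

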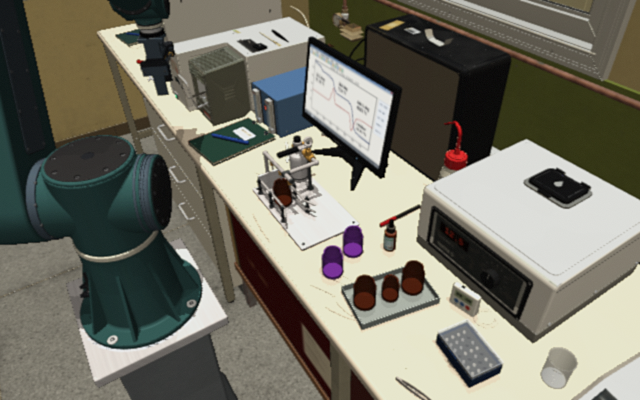

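View pics/top0.png

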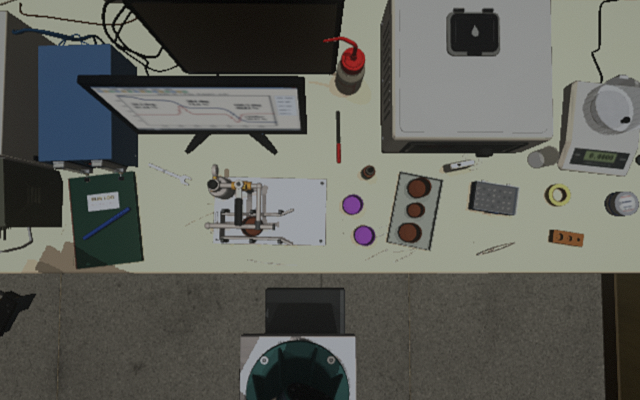

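The top view shows the rack at (215–327, 178–245) and the tray at (388–440, 172–249). Brown candidates in the tray are (419,187) large, (414,211) small and (408,232) large. The purple jars at (352,204) and (364,235) are decoys, and the dropper bottle is at (368,172). I'll enlarge to confirm.

```bash
python3 - <<'E'
from h import *
import pickle
c=pickle.load(open('top.pkl','rb'))['frame']
a=cv2.resize(c[165:255,205:335],None,fx=6,fy=6,interpolation=cv2.INTER_CUBIC); cv2.imwrite('pics/rack.png',a)
a=cv2.resize(c[160:255,335:445],None,fx=6,fy=6,interpolation=cv2.INTER_CUBIC); cv2.imwrite('pics/tray.png',a)
E
```

```text
(no output)
```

View pics/rack.png

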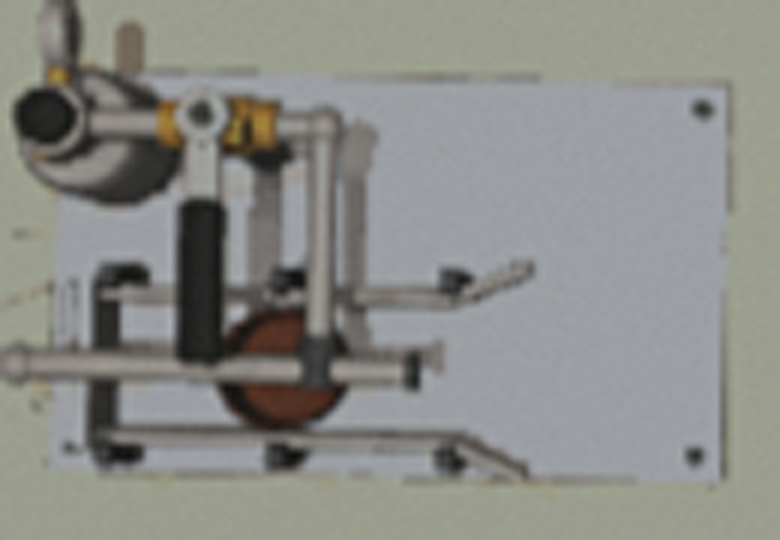

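View pics/tray.png

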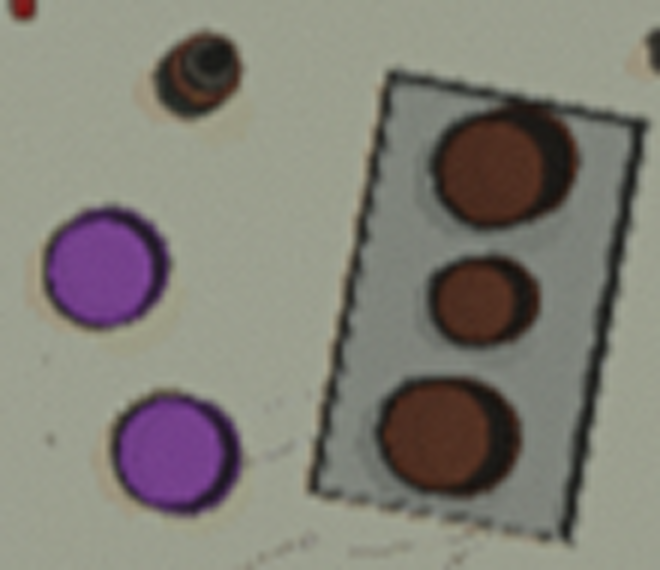

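The crops show brown large jars at (419,187) and (410,233) in the full image, with the smaller brown one between them at (414,210). Brown and wide fits jar_1/jar_2; purple is excluded. Next I fit the rack pose from the plate corners and rods, and the jar poses from their silhouettes.

```bash
cat > fit.py <<'E'
from h import *
from scipy.optimize import least_squares, minimize
def T(p,X):
    c,s=np.cos(p[2]),np.sin(p[2]); X=np.array(X,float)
    return np.array([p[0]+c*X[0]-s*X[1],p[1]+s*X[0]+c*X[1],X[2]])
def sil(c,xy,z0,prof):
    th=np.linspace(0,2*np.pi,40); m=np.zeros((1600,2560),np.uint8)
    for (r,za,zb) in prof:
        P=[proj(c,[xy[0]+r*np.cos(t),xy[1]+r*np.sin(t),z0+z]) for t in th for z in(za,zb)]
        cv2.fillConvexPoly(m,cv2.convexHull(np.int32(np.round((np.array(P)+.5)*4))),1)
    return cv2.resize(m.astype(np.float32),(640,400),interpolation=cv2.INTER_AREA)
LARGE=[(.027,0,.056),(.0215,.056,.074)]; SMALL=[(.021,0,.056)]
def brown(f):
    b,g,r=[f[...,i].astype(int) for i in range(3)]
    return ((r<110)&(r-b>8)|(f.max(2)<45)).astype(np.float32)
def fitjar(c,xy,z0,prof,mask=None):
    m=brown(c['frame']) if mask is None else mask
    u,v=proj(c,[*xy,z0+.03]).astype(int); w=22
    sl=(slice(v-w,v+w),slice(u-w,u+w))
    n,lab=cv2.connectedComponents(m[sl].astype(np.uint8)); 
    mm=(lab==lab[w,w]).astype(np.float32)
    f=lambda p:np.sum((sil(c,p/100,z0,prof)[sl]-mm)**2)
    r=minimize(f,np.array(xy)*100,method='Nelder-Mead',options=dict(initial_simplex=np.array(xy)*100+np.array([[0,0],[1,0],[0,1]])))
    return r.x/100,r.fun,mm.sum()
E
python3 - <<'E'
from fit import *
import pickle
c=pickle.load(open('top.pkl','rb'));s=pickle.load(open('scene.pkl','rb'))
M=[(733,85,-.143,-.09,.01),(722,483,-.143,.095,.01),(48,470,.167,.095,.01),(418,370,-.015,.045,.13),(533,265,-.052,-.001,.057),(203,112,.07,-.055,.17),(118,360,.135,.045,.13)][:6]
px=[((a+.5)/6-.5+205,(b+.5)/6-.5+165) for a,b,*_ in M]
f=lambda p:np.concatenate([proj(c,T(p,m[2:]))-q for m,q in zip(M,px)])
p0=at(c,205+45,165+45,.01); r=least_squares(f,[p0[0],p0[1],np.pi/2]); print(r.x,f(r.x).round(2).reshape(-1,2).tolist())
np.save('rack.npy',r.x)
tip=at(c,205+200/6,165+360/6,.1725); ax=T(r.x,[.07,-.055,0]); print('tip',tip,ax)
d=tip-ax; a=np.arctan2(d[1],d[0])-r.x[2]-np.pi/2; print('cock',a,np.hypot(*d[:2]))
print('deg',np.degrees(r.x[2]),'lane_last',T(r.x,[0,.045,.01]))
for n,(u,v),pr in(('A',(419,187),LARGE),('S',(414,210),SMALL),('B',(410,233),LARGE)):
    g=at(c,u,v,.035)[:2]
    for cc in(c,s): print(n,fitjar(cc,g,.002,pr))
tr=[(392,72),(646,122),(572,540),(313,490)]
tr=[at(c,335+a/6,160+b/6,.022)[:2] for a,b in tr]; print(np.array(tr), np.mean(tr,0))
a=s['frame'].copy()
a=cv2.resize(a[100:260,230:370],None,fx=4,fy=4,interpolation=cv2.INTER_CUBIC)
for X in [(-.143,-.09,.01),(-.143,.095,.01),(.167,.095,.01),(-.015,.045,.13),(-.052,-.001,.057),(-.052,.091,.057),(.07,-.055,.17),(.135,.045,.07),(.137,-.055,.16)]:
    u=(proj(s,T(r.x,X))-[230,100]+.5)*4; cv2.circle(a,tuple(int(i) for i in u),3,(0,0,255),1)
cv2.imwrite('pics/chk.png',a[:600])
E
```

```text
[0.49844667 0.06452619 1.54838873] [[-0.1, -0.14], [0.24, 0.16], [0.07, -0.21], [0.68, -0.14], [-1.27, 0.31], [0.29, 0.01]]
tip [0.45574817 0.13260611 0.1725    ] [0.55500126 0.13327631 0.        ]
cock -6.25402539089046 0.09925534892454148
deg 88.71613945404543 lane_last [0.45345796 0.06553445 0.01      ]
A (array([ 0.56012606, -0.33253898]), np.float64(13.7578125), np.float32(404.0))
A (array([ 0.55873536, -0.32929547]), np.float64(247.03515625), np.float32(890.0))
S (array([ 0.49748202, -0.32083518]), np.float64(35.02734375), np.float32(226.0))
S (array([ 0.49861505, -0.32110666]), np.float64(269.45703125), np.float32(669.0))
B (array([ 0.43700502, -0.30517305]), np.float64(15.40234375), np.float32(395.0))
B (array([ 0.43636607, -0.30276958]), np.float64(50.4140625), np.float32(712.0))
[[ 0.60261916 -0.28390046]
 [ 0.5797168  -0.40105662]
 [ 0.3878862  -0.36430664]
 [ 0.41062673 -0.2459405 ]] [ 0.49521222 -0.32380106]
```

View pics/chk.png

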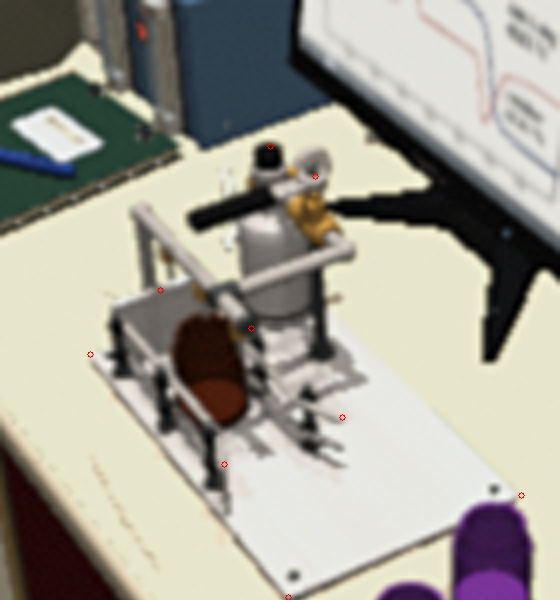

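The rack fit matches both views to about 2 px. The rack yaw is 88.7°, the cock is at about 0.03 rad, and the jars are at A (0.560,-0.331) and B (0.437,-0.304). Now a small planner that turns world or rack waypoints into tool-frame rows.

```bash
cat > plan.py <<'E'
from fit import *
from scipy.spatial.transform import Rotation as Ro
rack=np.load('rack.npy')
def ori(a,lean=0):   # a: world angle of tool y ; lean deg: fingers forward along tool x
    y=np.array([np.cos(a),np.sin(a),0]); z=np.array([0,0,-1.]); R=np.array([np.cross(y,z),y,z]).T
    return R@Ro.from_euler('y',lean,degrees=True).as_matrix()
def plan(*way):      # way: (pos, R, nseg)
    s=sensors.observe(); p,R=s['tcp_pos'],s['orientation']; print('t',round(s['t'],2),p.round(4),'gap',round(s['finger_gap'],3))
    for P,Q,n in way:
        P=np.array(P,float); p0,R0=p,R; w=Ro.from_matrix(R0.T@Q).as_rotvec()
        for i in range(1,n+1):
            p1=p0+(P-p0)*i/n; R1=R0@Ro.from_rotvec(w*i/n).as_matrix()
            print('  ',*(R.T@(p1-p)*1000).round(0).astype(int),*Ro.from_matrix(R.T@R1).as_rotvec().round(3)); p,R=p1,R1
YT=np.arctan2(.98,.19)-np.pi; YR=rack[2]-np.pi/2
def rk(x,y,z): return T(rack,[x/1000,y/1000,z/1000])
E
python3 - <<'E'
from plan import *
plan(([.437,-.304,.214],ori(YT),5),([.437,-.304,.11],ori(YT),1),([.437,-.304,.026],ori(YT),1))
E
```

```text
t 0.1 [0.3099 0.6273 0.2134] gap 0.999
   -105 -156 0 -0.0 0.0 0.575
   -173 -73 0 -0.0 0.0 0.575
   -185 32 0 -0.0 0.0 0.575
   -138 128 0 -0.0 0.0 0.575
   -46 182 0 -0.0 0.0 0.575
   0 0 104 0.0 -0.0 -0.0
   0 0 84 0.0 -0.0 0.0
```

```bash
python3 - <<'E'
from plan import *
plan(([.5,.1,.22],ori(-.25),3),([.437,-.304,.2],ori(YT),3))
E
```

```text
t 0.1 [0.3099 0.6273 0.2134] gap 0.999
   -135 -130 -2 -0.0 0.0 0.454
   -178 -57 -2 -0.0 0.0 0.454
   -185 26 -2 -0.0 0.0 0.454
   -136 13 7 0.0 -0.0 0.504
   -113 77 7 0.0 -0.0 0.504
   -61 122 7 0.0 -0.0 0.504
```

The manual's scale: shifts go in shares of 500 mm and turns go in shares of pi/2 rad. Converting my numbers, -135 mm is -0.27, -130 mm is -0.26, 0.454 rad is 0.289.

Call:
{"method": "drive_tool", "body": {"targets": [[-0.068,-0.064,0,0,0,0.0726],[-0.136,-0.13,-0.002,0,0,0.1445],[-0.202,-0.196,-0.002,0,0,0.2165],[-0.27,-0.26,-0.004,0,0,0.289],[-0.27,-0.26,-0.004,0,0,0.289]], "claw": 0.78}}

```text
t: 0.6
tcp_pos: [0.3743, 0.4472, 0.2156]
orientation: [[-0.606, 0.795, -0.001], [0.795, 0.606, -0.001], [-0.001, -0.001, -1.0]]
contact_force: [0.1, 0.2, -0.2]
finger_gap: 0.78
grasp_force: 0.0
```

Converted, -178 mm is -0.356, -133 mm is -0.266, 0.454 rad is 0.289.

Call:
{"method": "drive_tool", "body": {"targets": [[-0.088,-0.028,0,0,0,0.0726],[-0.178,-0.056,-0.002,0,0,0.1445],[-0.266,-0.086,-0.002,0,0,0.2165],[-0.356,-0.114,-0.004,0,0,0.289],[-0.356,-0.114,-0.004,0,0,0.289]]}}

```text
t: 1.1
tcp_pos: [0.4383, 0.2723, 0.2179]
orientation: [[-0.196, 0.981, 0.0], [0.981, 0.196, -0.001], [-0.001, -0.0, -1.0]]
contact_force: [0.7, 0.8, -0.5]
finger_gap: 0.778
grasp_force: 0.0
```

Converted, -185 mm is -0.37, -139 mm is -0.278, 0.454 rad is 0.289.

Call:
{"method": "drive_tool", "body": {"targets": [[-0.092,0.012,0,0,0,0.0726],[-0.184,0.026,-0.002,0,0,0.1445],[-0.278,0.04,-0.002,0,0,0.2165],[-0.37,0.052,-0.004,0,0,0.289],[-0.37,0.052,-0.004,0,0,0.289]]}}

```text
t: 1.6
tcp_pos: [0.5017, 0.0967, 0.2201]
orientation: [[0.253, 0.967, 0.001], [0.967, -0.253, -0.0], [-0.0, 0.001, -1.0]]
contact_force: [0.1, 0.5, -0.7]
finger_gap: 0.78
grasp_force: 0.0
```

```bash
python3 - <<'E'
from plan import *
plan(([.437,-.304,.2],ori(YT),3),([.437,-.304,.11],ori(YT),1))
print(sensors.observe()['joint_positions'])
E
```

```text
t 1.6 [0.5017 0.0967 0.2201] gap 0.78
   -135 13 7 0.0 -0.0 0.502
   -112 76 7 0.0 -0.0 0.502
   -61 121 7 0.0 -0.0 0.502
   0 0 90 -0.0 0.0 -0.0
[ 1.44971164e-01  6.91072464e-02  2.10919813e+00 -4.84771758e-04
  9.62741162e-01  4.01373215e-01]
```

Motion tracks well, so on to jar B.

Converted, -135 mm is -0.27, -101 mm is -0.202, 0.502 rad is 0.3196.

Call:
{"method": "drive_tool", "body": {"targets": [[-0.068,0.006,0.004,0,0,0.0796],[-0.136,0.012,0.006,0,0,0.1592],[-0.202,0.02,0.01,0,0,0.2394],[-0.27,0.026,0.014,0,0,0.3196],[-0.27,0.026,0.014,0,0,0.3196]]}}

```text
t: 2.1
tcp_pos: [0.479, -0.0357, 0.2126]
orientation: [[0.686, 0.728, -0.001], [0.728, -0.686, -0.0], [-0.0, -0.0, -1.0]]
contact_force: [0.0, -0.1, 0.1]
finger_gap: 0.78
grasp_force: 0.0
```

Converted, -112 mm is -0.224, -84 mm is -0.168, 0.502 rad is 0.3196.

Call:
{"method": "drive_tool", "body": {"targets": [[-0.056,0.038,0.004,0,0,0.0796],[-0.112,0.076,0.006,0,0,0.1592],[-0.168,0.114,0.01,0,0,0.2394],[-0.224,0.152,0.014,0,0,0.3196],[-0.224,0.152,0.014,0,0,0.3196]]}}

```text
t: 2.6
tcp_pos: [0.4587, -0.1693, 0.2058]
orientation: [[0.951, 0.309, -0.0], [0.309, -0.951, -0.0], [-0.0, 0.0, -1.0]]
contact_force: [0.3, 0.6, -0.2]
finger_gap: 0.781
grasp_force: 0.0
```

Converted, 121 mm is 0.242, 91 mm is 0.182, 0.502 rad is 0.3196.

Call:
{"method": "drive_tool", "body": {"targets": [[-0.03,0.06,0.004,0,0,0.0796],[-0.06,0.12,0.006,0,0,0.1592],[-0.092,0.182,0.01,0,0,0.2394],[-0.122,0.242,0.014,0,0,0.3196],[-0.122,0.242,0.014,0,0,0.3196]]}}

```text
t: 3.1
tcp_pos: [0.4389, -0.3033, 0.1988]
orientation: [[0.983, -0.186, 0.0], [-0.186, -0.983, -0.0], [0.0, 0.0, -1.0]]
contact_force: [-0.1, -0.2, 0.1]
finger_gap: 0.777
grasp_force: 0.0
```

```bash
python3 - <<'E'
from plan import *
plan(([.437,-.304,.10],ori(YT),1),([.437,-.304,.026],ori(YT),1))
E
```

```text
t 3.1 [ 0.4389 -0.3033  0.1988] gap 0.777
   -2 1 99 0.0 -0.0 0.004
   0 0 74 0.0 -0.0 0.0
```

Converted, 100 mm is 0.2, 65 mm is 0.13.

Call:
{"method": "drive_tool", "body": {"targets": [[-0.002,0,0.06,0,0,0],[-0.004,0.002,0.13,0,0,0],[-0.004,0.002,0.2,0,0,0],[-0.004,0.002,0.2,0,0,0]]}}

```text
t: 3.5
tcp_pos: [0.4347, -0.2994, 0.0954]
orientation: [[0.984, -0.179, -0.005], [-0.179, -0.984, 0.004], [-0.006, -0.003, -1.0]]
contact_force: [-0.4, -0.5, 1.3]
finger_gap: 0.783
grasp_force: 0.0
```

Converted, 73 mm is 0.146, 60 mm is 0.12.

Call:
{"method": "drive_tool", "body": {"targets": [[0,0,0.04,0,0,0],[0,0,0.08,0,0,0],[0,0,0.12,0,0,0],[0,0,0.146,0,0,0],[0,0,0.146,0,0,0]]}}

```text
t: 4.0
tcp_pos: [0.4362, -0.3017, 0.0257]
orientation: [[0.983, -0.182, -0.001], [-0.182, -0.983, 0.001], [-0.001, -0.001, -1.0]]
contact_force: [-0.1, -0.2, 0.6]
finger_gap: 0.778
grasp_force: 0.0
```

Call:
{"method": "drive_tool", "body": {"targets": [[0,0,0,0,0,0],[0,0,0,0,0,0],[0,0,0,0,0,0],[0,0,0,0,0,0],[0,0,0,0,0,0]], "claw": 0.5, "newtons": 12}}

```text
t: 4.5
tcp_pos: [0.4366, -0.303, 0.027]
orientation: [[0.983, -0.184, 0.001], [-0.184, -0.983, -0.001], [0.001, 0.001, -1.0]]
contact_force: [0.5, 2.2, 8.1]
finger_gap: 0.589
grasp_force: 12.0
```

Call:
{"method": "drive_tool", "body": {"targets": [[0,0,-0.04,0,0,0],[0,0,-0.1,0,0,0],[0,0,-0.17,0,0,0],[0,0,-0.23,0,0,0],[0,0,-0.26,0,0,0]]}}

```text
t: 5.0
tcp_pos: [0.4367, -0.3033, 0.1588]
orientation: [[0.983, -0.184, 0.003], [-0.184, -0.983, -0.002], [0.003, 0.002, -1.0]]
contact_force: [0.5, -0.2, -1.3]
finger_gap: 0.589
grasp_force: 12.0
```

```bash
python3 - <<'E'
from plan import *
s=sensors.observe(); print(s['contact_force'],s['grasp_force'])
plan((rk(-90,45,150),ori(YR),4),(rk(-90,45,60),ori(YR),1),(rk(-90,45,36),ori(YR),1))
E
```

```text
[ 0.54338555 -0.19029924 -1.31856274] 11.99952329043299
t 5.0 [ 0.4367 -0.3033  0.1588] gap 0.589
   -9 -69 2 0.001 -0.0 -0.433
   21 -67 2 0.001 -0.0 -0.433
   47 -52 2 0.001 -0.0 -0.433
   64 -27 2 0.001 -0.0 -0.433
   0 0 90 -0.0 0.0 -0.0
   0 0 24 0.0 0.0 0.0
```

Converted, -69 mm is -0.138, -52 mm is -0.104, -0.433 rad is -0.2757.

Call:
{"method": "drive_tool", "body": {"targets": [[-0.004,-0.034,0,0,0,-0.0688],[-0.008,-0.07,0,0,0,-0.1381],[-0.014,-0.104,0.002,0,0,-0.2069],[-0.018,-0.138,0.004,0,0,-0.2757],[-0.018,-0.138,0.004,0,0,-0.2757]]}}

```text
t: 5.5
tcp_pos: [0.4392, -0.2316, 0.1533]
orientation: [[0.969, 0.249, -0.001], [0.249, -0.969, 0.001], [-0.001, -0.001, -1.0]]
contact_force: [-0.1, -0.4, -2.2]
finger_gap: 0.588
grasp_force: 12.0
```

Converted, -67 mm is -0.134, -50 mm is -0.1, -0.433 rad is -0.2757.

Call:
{"method": "drive_tool", "body": {"targets": [[0.01,-0.034,0,0,0,-0.0688],[0.02,-0.066,0,0,0,-0.1381],[0.032,-0.1,0.002,0,0,-0.2069],[0.042,-0.134,0.004,0,0,-0.2757],[0.042,-0.134,0.004,0,0,-0.2757]]}}

```text
t: 6.0
tcp_pos: [0.4435, -0.1622, 0.1516]
orientation: [[0.776, 0.63, -0.001], [0.63, -0.776, 0.0], [-0.0, -0.001, -1.0]]
contact_force: [-0.4, -0.4, -1.7]
finger_gap: 0.59
grasp_force: 12.0
```

Converted, -52 mm is -0.104, 47 mm is 0.094, -0.433 rad is -0.2757.

Call:
{"method": "drive_tool", "body": {"targets": [[0.024,-0.026,0,0,0,-0.0688],[0.048,-0.052,0,0,0,-0.1381],[0.07,-0.078,0.002,0,0,-0.2069],[0.094,-0.104,0.004,0,0,-0.2757],[0.094,-0.104,0.004,0,0,-0.2757]]}}

```text
t: 6.5
tcp_pos: [0.4476, -0.0927, 0.1498]
orientation: [[0.442, 0.897, -0.0], [0.897, -0.442, 0.0], [-0.0, -0.0, -1.0]]
contact_force: [-0.4, -1.0, -1.4]
finger_gap: 0.594
grasp_force: 12.0
```

Converted, 64 mm is 0.128, 48 mm is 0.096, -0.433 rad is -0.2757.

Call:
{"method": "drive_tool", "body": {"targets": [[0.032,-0.014,0,0,0,-0.0688],[0.064,-0.028,0,0,0,-0.1381],[0.096,-0.04,0.002,0,0,-0.2069],[0.128,-0.054,0.004,0,0,-0.2757],[0.128,-0.054,0.004,0,0,-0.2757]]}}

```text
t: 7.0
tcp_pos: [0.4518, -0.0236, 0.1478]
orientation: [[0.026, 1.0, -0.0], [1.0, -0.026, -0.0], [-0.0, -0.0, -1.0]]
contact_force: [-0.8, -0.6, -2.1]
finger_gap: 0.59
grasp_force: 12.0
```

```bash
python3 - <<'E'
from plan import *
plan((rk(-90,45,60),ori(YR),1),(rk(-90,45,36),ori(YR),1))
c=capture('top'); cv2.imwrite('pics/p1.png',cv2.resize(c['frame'][150:270,200:380],None,fx=4,fy=4))
E
```

```text
t 7.0 [ 0.4518 -0.0236  0.1478] gap 0.59
   -1 0 88 -0.0 0.0 -0.003
   0 0 24 -0.0 -0.0 -0.0
```

Jar held, over the loading plate. Lower it in two steps and release.

Converted, 88 mm is 0.176, 60 mm is 0.12.

Call:
{"method": "drive_tool", "body": {"targets": [[-0.002,0,0.06,0,0,0],[-0.002,0,0.12,0,0,0],[-0.002,0,0.176,0,0,0],[-0.002,0,0.176,0,0,0]]}}

```text
t: 7.45
tcp_pos: [0.4496, -0.0257, 0.0574]
orientation: [[0.03, 1.0, -0.005], [1.0, -0.03, 0.0], [0.0, -0.005, -1.0]]
contact_force: [-0.4, 0.2, -1.0]
finger_gap: 0.592
grasp_force: 12.0
```

Converted, 24 mm is 0.048, 20 mm is 0.04.

Call:
{"method": "drive_tool", "body": {"targets": [[0,0,0.016,0,0,0],[0,0,0.03,0,0,0],[0,0,0.04,0,0,0],[0,0,0.048,0,0,0],[0,0,0.048,0,0,0]]}}

```text
t: 7.95
tcp_pos: [0.4515, -0.0247, 0.0358]
orientation: [[0.024, 1.0, -0.0], [1.0, -0.024, -0.0], [-0.0, -0.0, -1.0]]
contact_force: [0.0, 0.1, -1.1]
finger_gap: 0.593
grasp_force: 12.0
```

Converted, 1 mm is 0.002.

Call:
{"method": "drive_tool", "body": {"targets": [[0,0,0.002,0,0,0],[0,0,0.002,0,0,0],[0,0,0.002,0,0,0]]}}

```text
t: 8.25
tcp_pos: [0.4517, -0.0247, 0.0351]
orientation: [[0.024, 1.0, 0.0], [1.0, -0.024, -0.0], [-0.0, 0.0, -1.0]]
contact_force: [-0.7, -0.8, -1.0]
finger_gap: 0.591
grasp_force: 12.0
```

Call:
{"method": "drive_tool", "body": {"targets": [[0,0,0.002,0,0,0],[0,0,0.002,0,0,0],[0,0,0.002,0,0,0]]}}

```text
t: 8.55
tcp_pos: [0.4517, -0.0248, 0.0343]
orientation: [[0.024, 1.0, 0.0], [1.0, -0.024, -0.0], [-0.0, 0.0, -1.0]]
contact_force: [-2.2, -0.2, 8.9]
finger_gap: 0.594
grasp_force: 12.0
```

Contact at z = 0.0345. Open, rise, and plan the leaned push.

Call:
{"method": "drive_tool", "body": {"targets": [[0,0,0,0,0,0],[0,0,0,0,0,0],[0,0,0,0,0,0],[0,0,0,0,0,0]], "claw": 0.8}}

```text
t: 8.95
tcp_pos: [0.4516, -0.0247, 0.0339]
orientation: [[0.024, 1.0, 0.0], [1.0, -0.024, -0.0], [-0.0, 0.0, -1.0]]
contact_force: [0.4, 0.1, -0.8]
finger_gap: 0.798
grasp_force: 0.0
```

Converted, -90 mm is -0.18, -75 mm is -0.15.

Call:
{"method": "drive_tool", "body": {"targets": [[0,0,-0.03,0,0,0],[0,0,-0.08,0,0,0],[0,0,-0.15,0,0,0],[0,0,-0.18,0,0,0]]}}

```text
t: 9.35
tcp_pos: [0.4525, -0.0248, 0.1263]
orientation: [[0.024, 1.0, 0.003], [1.0, -0.024, -0.0], [-0.0, 0.003, -1.0]]
contact_force: [0.4, 0.3, -0.4]
finger_gap: 0.802
grasp_force: 0.0
```

```bash
python3 - <<'E'
from plan import *
L=ori(YR,-25);print(L.round(2))
c=capture('top'); cv2.imwrite('pics/p2.png',cv2.resize(c['frame'][150:270,200:380],None,fx=4,fy=4))
plan((rk(-165,45,120),L,2),(rk(-165,45,32),L,1),(rk(-130,45,32),L,1),(rk(-41.5,45,32),L,1))
E
```

```text
[[ 0.02  1.   -0.01]
 [ 0.91 -0.02 -0.42]
 [-0.42  0.   -0.91]]
t 9.4 [ 0.4533 -0.0249  0.1275] gap 0.797
   -37 -1 4 0.002 -0.218 -0.001
   -36 -1 12 0.002 -0.218 -0.001
   37 0 80 -0.0 0.0 -0.0
   32 0 -15 0.0 0.0 -0.0
   80 0 -37 0.0 0.0 -0.0
```

View pics/p2.png

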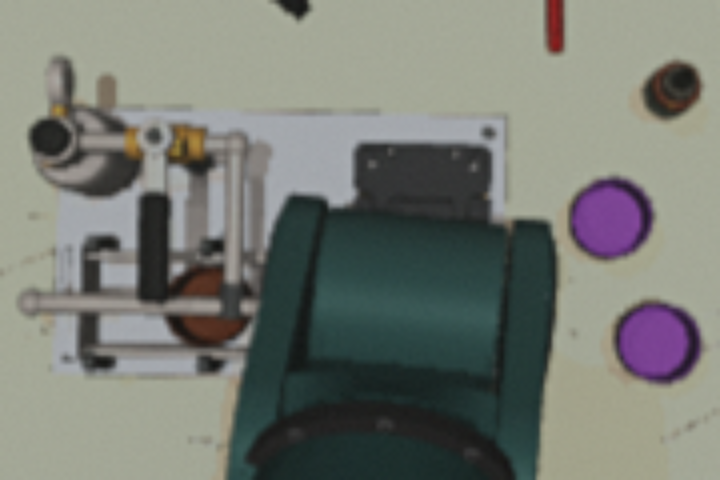

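The picture shows the arm hiding the placed jar and jar_lane in the lane at crop (208,305). My lean sign was wrong: the fingers must point to +y, so the lean is +25.

```bash
python3 - <<'E'
from plan import *
import pickle
c=pickle.load(open('top.pkl','rb'))
for u,v in((352,204),(364,235)):
    X=at(c,u,v,.035); r=Ro.from_euler('z',-rack[2]).apply(X-[rack[0],rack[1],0]); print('purple rack',r.round(3))
L=ori(YR,25);print(L[:,2].round(2))
plan((rk(-150,45,135),L,2),(rk(-150,45,32),L,1),(rk(-120,45,32),L,1),(rk(-42,45,32),L,1))
E
```

```text
purple rack [-0.213 -0.019  0.035]
purple rack [-0.247  0.064  0.035]
[ 0.01  0.42 -0.91]
t 9.4 [ 0.4533 -0.0249  0.1275] gap 0.797
   -30 -1 -4 0.002 0.218 -0.0
   -28 -1 -10 0.002 0.218 -0.0
   -44 0 93 -0.0 -0.0 0.0
   27 0 13 -0.0 0.0 -0.0
   71 0 33 -0.0 0.0 -0.0
```

Converted, -30 mm is -0.06, -15 mm is -0.03, 0.218 rad is 0.1388.

Call:
{"method": "drive_tool", "body": {"targets": [[-0.03,0,-0.004,0,0.0694,0],[-0.06,-0.002,-0.008,0,0.1388,0],[-0.06,-0.002,-0.008,0,0.1388,0]], "claw": 0}}

```text
t: 9.7
tcp_pos: [0.45, -0.0569, 0.1277]
orientation: [[0.026, 1.0, 0.007], [0.975, -0.026, 0.219], [0.219, 0.001, -0.976]]
contact_force: [-0.1, 0.4, -0.9]
finger_gap: 0.572
grasp_force: 0.0
```

Converted, -28 mm is -0.056, -14 mm is -0.028, 0.218 rad is 0.1388.

Call:
{"method": "drive_tool", "body": {"targets": [[-0.028,0,-0.01,0,0.0694,0],[-0.056,-0.002,-0.02,0,0.1388,0],[-0.056,-0.002,-0.02,0,0.1388,0],[-0.056,-0.002,-0.02,0,0.1388,0]]}}

```text
t: 10.1
tcp_pos: [0.4476, -0.0844, 0.1308]
orientation: [[0.024, 1.0, 0.009], [0.907, -0.026, 0.421], [0.421, -0.002, -0.907]]
contact_force: [0.5, 0.2, 0.1]
finger_gap: 0.218
grasp_force: 0.0
```

```bash
python3 - <<'E'
from plan import *
L=ori(YR,25)
plan((rk(-150,45,32),L,1),(rk(-120,45,32),L,1),(rk(-42,45,32),L,1))
print(sensors.observe()['joint_positions'].round(2))
E
```

```text
t 10.1 [ 0.4476 -0.0844  0.1308] gap 0.218
   -42 3 90 -0.001 0.002 -0.004
   27 0 13 -0.0 0.0 -0.0
   71 0 33 0.0 0.0 0.0
[-0.47  0.22  2.2   0.48  0.97 -0.76]
```

Converted, 90 mm is 0.18, 55 mm is 0.11, -0.004 rad is -0.0025.

Call:
{"method": "drive_tool", "body": {"targets": [[-0.024,0.002,0.054,0,0,-0.0013],[-0.052,0.004,0.11,0,0,-0.0025],[-0.084,0.006,0.18,0,0.0013,-0.0025],[-0.084,0.006,0.18,0,0.0013,-0.0025],[-0.084,0.006,0.18,0,0.0013,-0.0025]]}}

```text
t: 10.6
tcp_pos: [0.4507, -0.0833, 0.0326]
orientation: [[0.018, 1.0, 0.008], [0.905, -0.019, 0.424], [0.424, -0.0, -0.906]]
contact_force: [1.1, 0.8, 1.3]
finger_gap: 0.005
grasp_force: 0.0
```

Converted, 27 mm is 0.054, 25 mm is 0.05.

Call:
{"method": "drive_tool", "body": {"targets": [[0.018,0,0.008,0,0,0],[0.036,0,0.016,0,0,0],[0.044,0,0.02,0,0,0],[0.05,0,0.024,0,0,0],[0.054,0,0.026,0,0,0]]}}

```text
t: 11.1
tcp_pos: [0.4519, -0.054, 0.0324]
orientation: [[0.017, 1.0, 0.011], [0.906, -0.02, 0.424], [0.424, 0.002, -0.906]]
contact_force: [-0.7, -1.1, 1.7]
finger_gap: 0.007
grasp_force: 0.6
```

```bash
python3 - <<'E'
from plan import *
L=ori(YR,25); print(sensors.observe()['contact_force'])
plan((rk(-80,45,32),L,1),(rk(-42,45,32),L,1))
c=capture('scene'); cv2.imwrite('pics/p3.png',cv2.resize(c['frame'][90:270,220:400],None,fx=3.3,fy=3.3,interpolation=cv2.INTER_CUBIC))
E
```

```text
[-0.6503537  -1.10728305  1.69238133]
t 11.1 [ 0.4519 -0.054   0.0324] gap 0.007
   36 -1 17 0.001 -0.001 0.003
   34 0 16 -0.0 0.0 -0.0
```

View pics/p3.png

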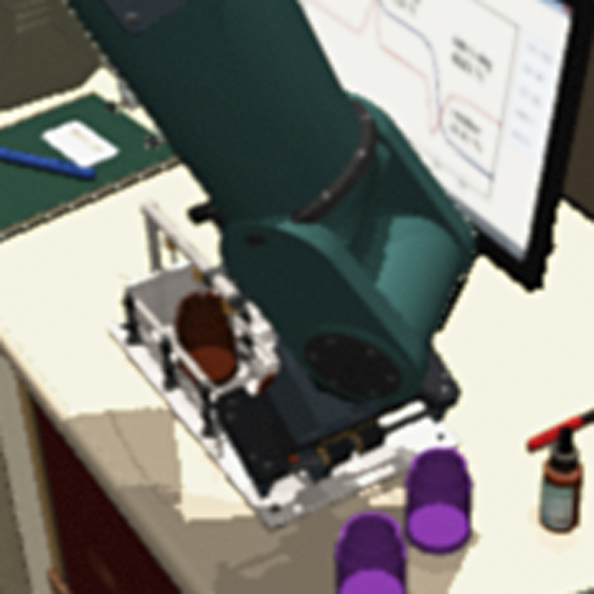

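The picture shows the hand behind the jar at the loading plate, with jar_lane upright in the lane at crop (208,340) and nothing disturbed. Push on.

Converted, 36 mm is 0.072, 30 mm is 0.06, 0.003 rad is 0.0019.

Call:
{"method": "drive_tool", "body": {"targets": [[0.016,0,0.008,0,0,0],[0.032,0,0.014,0,0,0],[0.046,-0.002,0.022,0,0,0],[0.06,-0.002,0.028,0,0,0.0019],[0.072,-0.002,0.034,0,0,0.0019]]}}

```text
t: 11.65
tcp_pos: [0.4514, -0.0137, 0.0318]
orientation: [[0.021, 1.0, 0.01], [0.905, -0.023, 0.424], [0.424, 0.0, -0.906]]
contact_force: [-0.3, -1.6, 0.3]
finger_gap: 0.008
grasp_force: 0.4
```

Converted, 30 mm is 0.06, 28 mm is 0.056.

Call:
{"method": "drive_tool", "body": {"targets": [[0.016,0,0.008,0,0,0],[0.032,0,0.014,0,0,0],[0.046,0,0.022,0,0,0],[0.056,0,0.026,0,0,0],[0.06,0,0.028,0,0,0]]}}

```text
t: 12.15
tcp_pos: [0.4522, 0.0192, 0.0319]
orientation: [[0.02, 1.0, 0.01], [0.905, -0.023, 0.424], [0.424, 0.0, -0.906]]
contact_force: [0.3, -0.6, -0.1]
finger_gap: 0.004
grasp_force: 0.5
```

```bash
python3 - <<'E'
from plan import *
L=ori(YR,25)
plan((rk(-42,45,32),L,1),(rk(-120,45,32),L,1),(rk(-140,45,150),L,1),([.5595,-.331,.2],ori(YT),4))
c=capture('scene'); cv2.imwrite('pics/p4.png',cv2.resize(c['frame'][90:270,220:400],None,fx=3.3,fy=3.3,interpolation=cv2.INTER_CUBIC))
E
```

```text
t 12.15 [0.4522 0.0192 0.0319] gap 0.004
   4 0 2 0.0 -0.002 -0.0
   -71 0 -33 -0.0 0.0 -0.0
   32 0 -115 -0.0 0.0 -0.0
   -52 29 -38 -0.095 -0.08 0.427
   -38 52 -31 -0.095 -0.08 0.427
   -14 65 -23 -0.095 -0.08 0.427
   13 68 -16 -0.095 -0.08 0.427
```

View pics/p4.png

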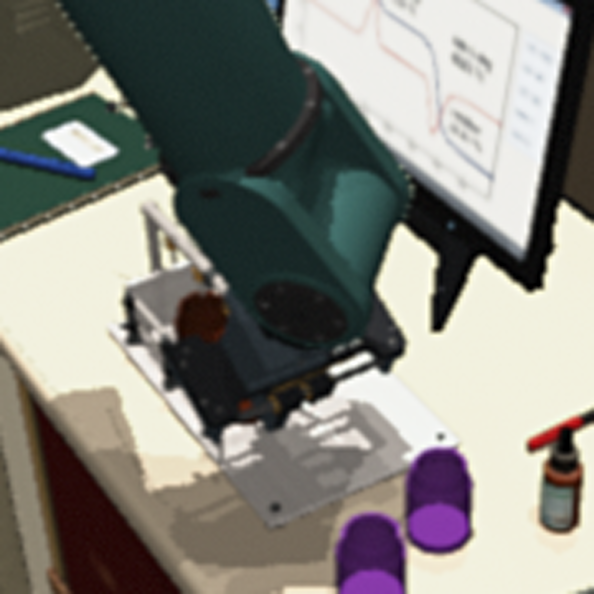

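Converted, -71 mm is -0.142, -55 mm is -0.11.

Call:
{"method": "drive_tool", "body": {"targets": [[-0.02,0,-0.01,0,0,0],[-0.06,0,-0.028,0,0,0],[-0.11,0,-0.052,0,0,0],[-0.142,0,-0.066,0,0,0],[-0.142,0,-0.066,0,0,0]]}}

```text
t: 12.7
tcp_pos: [0.451, -0.0622, 0.0318]
orientation: [[0.023, 1.0, 0.012], [0.906, -0.026, 0.423], [0.424, 0.001, -0.906]]
contact_force: [-0.5, 0.7, -0.1]
finger_gap: 0.007
grasp_force: 0.0
```

Converted, -115 mm is -0.23, -76 mm is -0.152.

Call:
{"method": "drive_tool", "body": {"targets": [[0.02,0,-0.076,0,0,0],[0.04,0,-0.152,0,0,0],[0.064,0,-0.23,0,0,0],[0.064,0,-0.23,0,0,0]]}}

```text
t: 13.1
tcp_pos: [0.4522, -0.081, 0.1537]
orientation: [[0.019, 1.0, 0.016], [0.907, -0.024, 0.421], [0.422, 0.007, -0.907]]
contact_force: [0.8, -0.7, -0.5]
finger_gap: 0.007
grasp_force: 0.0
```

Converted, -52 mm is -0.104, -39 mm is -0.078, -0.024 rad is -0.0153.

Call:
{"method": "drive_tool", "body": {"targets": [[-0.026,0.014,-0.02,-0.0153,-0.0127,0.0681],[-0.052,0.03,-0.038,-0.0306,-0.0255,0.1362],[-0.078,0.044,-0.056,-0.0452,-0.0382,0.2037],[-0.104,0.058,-0.076,-0.0605,-0.0509,0.2718],[-0.104,0.058,-0.076,-0.0605,-0.0509,0.2718]]}}

```text
t: 13.6
tcp_pos: [0.478, -0.1441, 0.1618]
orientation: [[0.438, 0.895, 0.084], [0.835, -0.44, 0.33], [0.333, -0.074, -0.94]]
contact_force: [-0.6, 1.0, -0.6]
finger_gap: 0.003
grasp_force: 0.0
```

Converted, 52 mm is 0.104, 39 mm is 0.078, 0.427 rad is 0.2718.

Call:
{"method": "drive_tool", "body": {"targets": [[-0.02,0.026,-0.016,-0.0153,-0.0127,0.0681],[-0.038,0.052,-0.03,-0.0306,-0.0255,0.1362],[-0.056,0.078,-0.046,-0.0452,-0.0382,0.2037],[-0.076,0.104,-0.062,-0.0605,-0.0509,0.2718],[-0.076,0.104,-0.062,-0.0605,-0.0509,0.2718]], "claw": 0.78}}

```text
t: 14.1
tcp_pos: [0.5053, -0.2083, 0.1743]
orientation: [[0.773, 0.625, 0.107], [0.596, -0.774, 0.214], [0.217, -0.102, -0.971]]
contact_force: [-0.1, 0.3, 0.4]
finger_gap: 0.413
grasp_force: 0.0
```

```bash
python3 - <<'E'
from plan import *
plan(([.5595,-.331,.17],ori(YT),2),([.5595,-.331,.1],ori(YT),1),([.5595,-.331,.026],ori(YT),1))
E
```

```text
t 14.1 [ 0.5053 -0.2083  0.1743] gap 0.413
   -16 65 -8 -0.095 -0.081 0.428
   12 66 -2 -0.095 -0.081 0.428
   0 0 70 -0.0 -0.0 0.0
   0 0 74 0.0 0.0 0.0
```

Converted, 65 mm is 0.13, 49 mm is 0.098, 0.428 rad is 0.2725.

Call:
{"method": "drive_tool", "body": {"targets": [[-0.008,0.032,-0.004,-0.0153,-0.0127,0.0681],[-0.016,0.064,-0.008,-0.0306,-0.0255,0.1362],[-0.024,0.098,-0.012,-0.0452,-0.0382,0.2037],[-0.032,0.13,-0.016,-0.0605,-0.0516,0.2725],[-0.032,0.13,-0.016,-0.0605,-0.0516,0.2725]]}}

```text
t: 14.6
tcp_pos: [0.5323, -0.2693, 0.1714]
orientation: [[0.968, 0.239, 0.076], [0.232, -0.968, 0.097], [0.097, -0.076, -0.992]]
contact_force: [0.5, 0.6, 0.8]
finger_gap: 0.781
grasp_force: 0.0
```

Converted, 66 mm is 0.132, 50 mm is 0.1, 0.428 rad is 0.2725.

Call:
{"method": "drive_tool", "body": {"targets": [[0.006,0.032,0,-0.0153,-0.0127,0.0681],[0.012,0.066,-0.002,-0.0306,-0.0255,0.1362],[0.018,0.1,-0.004,-0.0452,-0.0382,0.2037],[0.024,0.132,-0.004,-0.0605,-0.0516,0.2725],[0.024,0.132,-0.004,-0.0605,-0.0516,0.2725]]}}

```text
t: 15.1
tcp_pos: [0.5593, -0.3305, 0.1695]
orientation: [[0.982, -0.188, -0.002], [-0.188, -0.982, 0.002], [-0.002, -0.002, -1.0]]
contact_force: [-0.3, 0.4, 0.2]
finger_gap: 0.78
grasp_force: 0.0
```

```bash
python3 - <<'E'
from plan import *
import pickle
plan(([.5595,-.331,.1],ori(YT),1),([.5595,-.331,.026],ori(YT),1))
c=capture('top'); pickle.dump(c,open('top2.pkl','wb')); p=proj(c,rk(0,45,40)); print(p)
cv2.imwrite('pics/p5.png',cv2.resize(c['frame'][165:255,205:335],None,fx=6,fy=6,interpolation=cv2.INTER_CUBIC))
E
```

```text
t 15.1 [ 0.5593 -0.3305  0.1695] gap 0.78
   0 1 70 -0.002 0.002 0.003
   0 0 74 -0.0 -0.0 -0.0
[272.72247791 225.94300992]
```

View pics/p5.png

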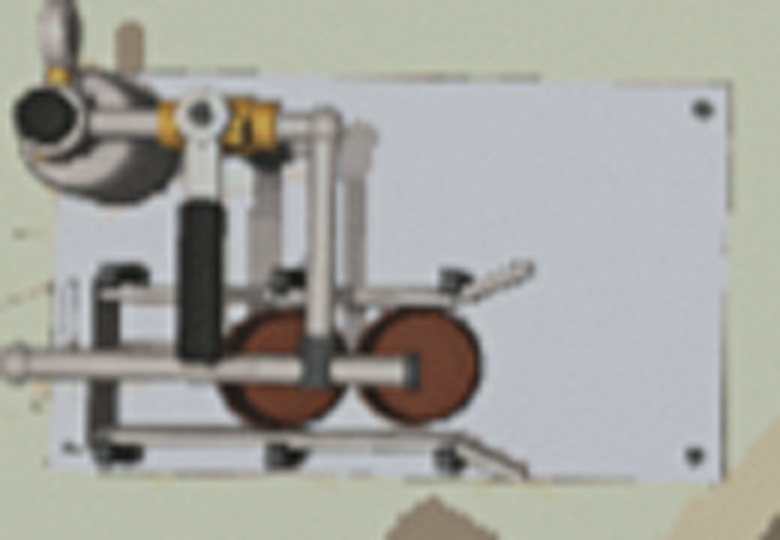

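Both jars stand upright in the lane, jar_1 at crop (420,367), about 6 mm short of nozzle 1, and the cock is unmoved. Now jar A.

Converted, 70 mm is 0.14, 50 mm is 0.1, 0.003 rad is 0.0019.

Call:
{"method": "drive_tool", "body": {"targets": [[0,0,0.05,0,0,0],[0,0,0.1,0,0,0],[0,0.002,0.14,0,0,0.0019],[0,0.002,0.14,0,0,0.0019]]}}

```text
t: 15.55
tcp_pos: [0.5566, -0.3298, 0.0975]
orientation: [[0.982, -0.189, -0.005], [-0.189, -0.982, 0.004], [-0.006, -0.003, -1.0]]
contact_force: [-0.4, 0.4, 1.1]
finger_gap: 0.781
grasp_force: 0.0
```

Converted, 73 mm is 0.146, 60 mm is 0.12.

Call:
{"method": "drive_tool", "body": {"targets": [[0,0,0.04,0,0,0],[0,0,0.08,0,0,0],[0,0,0.12,0,0,0],[0,0,0.146,0,0,0],[0,0,0.146,0,0,0]]}}

```text
t: 16.05
tcp_pos: [0.5581, -0.3312, 0.0264]
orientation: [[0.981, -0.193, -0.003], [-0.193, -0.981, 0.002], [-0.003, -0.001, -1.0]]
contact_force: [-0.1, 0.8, 0.1]
finger_gap: 0.777
grasp_force: 0.0
```

Call:
{"method": "drive_tool", "body": {"targets": [[0,0,0,0,0,0],[0,0,0,0,0,0],[0,0,0,0,0,0],[0,0,0,0,0,0],[0,0,0,0,0,0]], "claw": 0.5, "newtons": 12}}

```text
t: 16.55
tcp_pos: [0.5596, -0.3323, 0.0284]
orientation: [[0.981, -0.195, 0.0], [-0.195, -0.981, -0.0], [0.0, 0.0, -1.0]]
contact_force: [-1.2, 0.7, 7.9]
finger_gap: 0.589
grasp_force: 12.0
```

Converted, -145 mm is -0.29, -120 mm is -0.24.

Call:
{"method": "drive_tool", "body": {"targets": [[0,0,-0.04,0,0,0],[0,0,-0.1,0,0,0],[0,0,-0.17,0,0,0],[0,0,-0.24,0,0,0],[0,0,-0.29,0,0,0]]}}

```text
t: 17.05
tcp_pos: [0.5596, -0.3324, 0.1751]
orientation: [[0.981, -0.195, 0.001], [-0.195, -0.981, -0.001], [0.001, 0.001, -1.0]]
contact_force: [0.4, -0.0, -0.8]
finger_gap: 0.587
grasp_force: 12.0
```

```bash
python3 - <<'E'
from plan import *
plan((rk(-90,45,160),ori(YR),4),(rk(-90,45,60),ori(YR),1),(rk(-90,45,36),ori(YR),1))
E
```

```text
t 17.05 [ 0.5596 -0.3324  0.1751] gap 0.587
   -42 -70 4 0.0 -0.0 -0.436
   -8 -81 4 0.0 -0.0 -0.436
   27 -77 4 0.0 -0.0 -0.436
   57 -58 4 0.0 -0.0 -0.436
   0 0 100 -0.0 0.0 0.0
   0 0 24 0.0 0.0 0.0
```

Converted, -70 mm is -0.14, -52 mm is -0.104, -0.436 rad is -0.2776.

Call:
{"method": "drive_tool", "body": {"targets": [[-0.02,-0.034,0.002,0,0,-0.0694],[-0.042,-0.07,0.004,0,0,-0.1388],[-0.062,-0.104,0.006,0,0,-0.2082],[-0.084,-0.14,0.008,0,0,-0.2776],[-0.084,-0.14,0.008,0,0,-0.2776]]}}

```text
t: 17.55
tcp_pos: [0.5306, -0.2534, 0.1684]
orientation: [[0.97, 0.242, -0.002], [0.242, -0.97, 0.001], [-0.001, -0.001, -1.0]]
contact_force: [-0.0, -0.4, 0.2]
finger_gap: 0.584
grasp_force: 12.0
```

Converted, -81 mm is -0.162, -61 mm is -0.122, -0.436 rad is -0.2776.

Call:
{"method": "drive_tool", "body": {"targets": [[-0.004,-0.04,0.002,0,0,-0.0694],[-0.008,-0.08,0.004,0,0,-0.1388],[-0.012,-0.122,0.006,0,0,-0.2082],[-0.016,-0.162,0.008,0,0,-0.2776],[-0.016,-0.162,0.008,0,0,-0.2776]]}}

```text
t: 18.05
tcp_pos: [0.5039, -0.1773, 0.1644]
orientation: [[0.779, 0.627, -0.001], [0.627, -0.779, 0.001], [-0.001, -0.001, -1.0]]
contact_force: [-0.0, -0.8, -1.0]
finger_gap: 0.589
grasp_force: 12.0
```

Converted, -77 mm is -0.154, -58 mm is -0.116, -0.436 rad is -0.2776.

Call:
{"method": "drive_tool", "body": {"targets": [[0.014,-0.038,0.002,0,0,-0.0694],[0.028,-0.076,0.004,0,0,-0.1388],[0.04,-0.116,0.006,0,0,-0.2082],[0.054,-0.154,0.008,0,0,-0.2776],[0.054,-0.154,0.008,0,0,-0.2776]]}}

```text
t: 18.55
tcp_pos: [0.4772, -0.1007, 0.1605]
orientation: [[0.442, 0.897, -0.001], [0.897, -0.442, 0.0], [-0.0, -0.001, -1.0]]
contact_force: [0.8, -0.3, -1.8]
finger_gap: 0.584
grasp_force: 12.0
```

Converted, -58 mm is -0.116, 57 mm is 0.114, -0.436 rad is -0.2776.

Call:
{"method": "drive_tool", "body": {"targets": [[0.028,-0.028,0.002,0,0,-0.0694],[0.056,-0.058,0.004,0,0,-0.1388],[0.086,-0.086,0.006,0,0,-0.2082],[0.114,-0.116,0.008,0,0,-0.2776],[0.114,-0.116,0.008,0,0,-0.2776]]}}

```text
t: 19.05
tcp_pos: [0.4508, -0.0241, 0.1566]
orientation: [[0.023, 1.0, -0.001], [1.0, -0.023, 0.0], [0.0, -0.001, -1.0]]
contact_force: [0.2, -0.1, -0.9]
finger_gap: 0.586
grasp_force: 12.0
```

```bash
python3 - <<'E'
from plan import *
plan((rk(-90,45,60),ori(YR),1),(rk(-90,45,39),ori(YR),1))
E
```

```text
t 19.05 [ 0.4508 -0.0241  0.1566] gap 0.586
   0 1 97 -0.001 -0.0 -0.0
   0 0 21 0.0 0.0 0.0
```

Converted, 97 mm is 0.194, 85 mm is 0.17.

Call:
{"method": "drive_tool", "body": {"targets": [[0,0.002,0.06,0,0,0],[0,0.002,0.12,0,0,0],[0,0.002,0.17,0,0,0],[0,0.002,0.194,0,0,0],[0,0.002,0.194,0,0,0]]}}

```text
t: 19.55
tcp_pos: [0.4515, -0.0253, 0.0585]
orientation: [[0.026, 1.0, -0.003], [1.0, -0.026, 0.0], [0.0, -0.003, -1.0]]
contact_force: [-0.0, 0.5, -1.6]
finger_gap: 0.584
grasp_force: 12.0
```

Converted, 21 mm is 0.042, 19 mm is 0.038.

Call:
{"method": "drive_tool", "body": {"targets": [[0,0,0.016,0,0,0],[0,0,0.03,0,0,0],[0,0,0.038,0,0,0],[0,0,0.042,0,0,0],[0,0,0.042,0,0,0]]}}

```text
t: 20.05
tcp_pos: [0.4516, -0.0247, 0.0384]
orientation: [[0.023, 1.0, -0.001], [1.0, -0.023, 0.0], [0.0, -0.001, -1.0]]
contact_force: [-1.0, 0.2, -1.0]
finger_gap: 0.585
grasp_force: 12.0
```

Call:
{"method": "drive_tool", "body": {"targets": [[0,0,0.002,0,0,0],[0,0,0.002,0,0,0],[0,0,0.002,0,0,0]]}}

```text
t: 20.35
tcp_pos: [0.4516, -0.0247, 0.0376]
orientation: [[0.023, 1.0, -0.001], [1.0, -0.023, 0.0], [0.0, -0.001, -1.0]]
contact_force: [-0.4, 0.1, -0.2]
finger_gap: 0.587
grasp_force: 12.0
```

Converted, 1 mm is 0.002.

Call:
{"method": "drive_tool", "body": {"targets": [[0,0,0.002,0,0,0],[0,0,0.002,0,0,0],[0,0,0.002,0,0,0]]}}

```text
t: 20.65
tcp_pos: [0.4515, -0.0247, 0.0364]
orientation: [[0.023, 1.0, -0.001], [1.0, -0.023, 0.0], [0.0, -0.001, -1.0]]
contact_force: [0.0, -0.2, -2.0]
finger_gap: 0.588
grasp_force: 12.0
```

Converted, 1 mm is 0.002.

Call:
{"method": "drive_tool", "body": {"targets": [[0,0,0.002,0,0,0],[0,0,0.002,0,0,0],[0,0,0.002,0,0,0]]}}

```text
t: 20.95
tcp_pos: [0.4516, -0.0247, 0.0357]
orientation: [[0.023, 1.0, -0.001], [1.0, -0.023, 0.0], [0.0, -0.001, -1.0]]
contact_force: [-2.6, 0.6, 7.2]
finger_gap: 0.582
grasp_force: 12.0
```

Contact. I release, rise, lean and drop behind the jar as before.

Call:
{"method": "drive_tool", "body": {"targets": [[0,0,0,0,0,0],[0,0,0,0,0,0],[0,0,0,0,0,0],[0,0,0,0,0,0]], "claw": 0.8}}

```text
t: 21.35
tcp_pos: [0.4516, -0.0247, 0.0354]
orientation: [[0.023, 1.0, -0.001], [1.0, -0.023, 0.0], [0.0, -0.001, -1.0]]
contact_force: [-0.3, 0.7, 0.9]
finger_gap: 0.8
grasp_force: 0.0
```

Converted, -90 mm is -0.18, -75 mm is -0.15.

Call:
{"method": "drive_tool", "body": {"targets": [[0,0,-0.03,0,0,0],[0,0,-0.08,0,0,0],[0,0,-0.15,0,0,0],[0,0,-0.18,0,0,0]]}}

```text
t: 21.75
tcp_pos: [0.4526, -0.0248, 0.1278]
orientation: [[0.023, 1.0, 0.001], [1.0, -0.023, 0.0], [0.0, 0.001, -1.0]]
contact_force: [-0.2, 0.2, -0.1]
finger_gap: 0.798
grasp_force: 0.0
```

Converted, -30 mm is -0.06, -15 mm is -0.03, 0.218 rad is 0.1388.

Call:
{"method": "drive_tool", "body": {"targets": [[-0.03,0,-0.004,0,0.0694,0],[-0.06,-0.002,-0.008,0,0.1388,0],[-0.06,-0.002,-0.008,0,0.1388,0]], "claw": 0}}

```text
t: 22.05
tcp_pos: [0.4504, -0.0569, 0.1298]
orientation: [[0.024, 1.0, 0.006], [0.975, -0.025, 0.22], [0.22, 0.001, -0.976]]
contact_force: [-0.6, -0.2, 0.2]
finger_gap: 0.566
grasp_force: 0.0
```

Converted, -28 mm is -0.056, -14 mm is -0.028, 0.218 rad is 0.1388.

Call:
{"method": "drive_tool", "body": {"targets": [[-0.028,0,-0.01,0,0.0694,0],[-0.056,-0.002,-0.02,0,0.1388,0],[-0.056,-0.002,-0.02,0,0.1388,0],[-0.056,-0.002,-0.02,0,0.1388,0]]}}

```text
t: 22.45
tcp_pos: [0.4479, -0.0844, 0.1326]
orientation: [[0.024, 1.0, 0.008], [0.907, -0.025, 0.421], [0.421, -0.003, -0.907]]
contact_force: [0.4, 0.5, -0.3]
finger_gap: 0.219
grasp_force: 0.0
```

```bash
python3 - <<'E'
from plan import *
L=ori(YR,25)
plan((rk(-150,45,32),L,1),(rk(-120,45,32),L,1),(rk(-80,45,32),L,1),(rk(-50,45,32),L,1))
E
```

```text
t 22.45 [ 0.4479 -0.0844  0.1326] gap 0.219
   -42 2 91 -0.002 0.002 -0.003
   27 0 13 -0.0 0.0 -0.0
   36 0 17 0.0 0.0 0.0
   27 0 13 0.0 0.0 0.0
```

Converted, 91 mm is 0.182, 55 mm is 0.11, -0.003 rad is -0.0019.

Call:
{"method": "drive_tool", "body": {"targets": [[-0.024,0.002,0.054,0,0,-0.0013],[-0.052,0.004,0.11,0,0,-0.0019],[-0.084,0.004,0.182,0,0.0013,-0.0019],[-0.084,0.004,0.182,0,0.0013,-0.0019],[-0.084,0.004,0.182,0,0.0013,-0.0019]]}}

```text
t: 22.95
tcp_pos: [0.4499, -0.0828, 0.0333]
orientation: [[0.018, 1.0, 0.007], [0.905, -0.019, 0.424], [0.424, -0.002, -0.906]]
contact_force: [0.9, -1.0, 1.0]
finger_gap: 0.008
grasp_force: 0.0
```

Converted, 27 mm is 0.054, 25 mm is 0.05.

Call:
{"method": "drive_tool", "body": {"targets": [[0.018,0,0.008,0,0,0],[0.036,0,0.016,0,0,0],[0.044,0,0.02,0,0,0],[0.05,0,0.024,0,0,0],[0.054,0,0.026,0,0,0]]}}

```text
t: 23.45
tcp_pos: [0.451, -0.0535, 0.0329]
orientation: [[0.018, 1.0, 0.009], [0.905, -0.02, 0.424], [0.424, 0.001, -0.906]]
contact_force: [-0.7, 0.3, 1.1]
finger_gap: 0.008
grasp_force: 0.4
```

Converted, 36 mm is 0.072, 30 mm is 0.06.

Call:
{"method": "drive_tool", "body": {"targets": [[0.016,0,0.008,0,0,0],[0.032,0,0.014,0,0,0],[0.046,0,0.022,0,0,0],[0.06,0,0.028,0,0,0],[0.072,0,0.034,0,0,0]]}}

```text
t: 23.95
tcp_pos: [0.4516, -0.0133, 0.0325]
orientation: [[0.018, 1.0, 0.009], [0.905, -0.02, 0.424], [0.424, 0.0, -0.906]]
contact_force: [0.5, -1.9, 0.3]
finger_gap: 0.005
grasp_force: 1.2
```

```bash
python3 - <<'E'
from plan import *
L=ori(YR,25)
plan((rk(-50,45,32),L,1),(rk(-42,45,32),L,1))
E
```

```text
t 23.95 [ 0.4516 -0.0133  0.0325] gap 0.005
   26 0 13 -0.001 -0.002 0.002
   7 0 3 -0.0 0.0 -0.0
```

Converted, 26 mm is 0.052, 23 mm is 0.046.

Call:
{"method": "drive_tool", "body": {"targets": [[0.014,0,0.006,0,0,0],[0.026,0,0.012,0,0,0],[0.036,0,0.018,0,0,0],[0.046,0,0.022,0,0,0],[0.052,0,0.026,0,0,0]]}}

```text
t: 24.45
tcp_pos: [0.4522, 0.0155, 0.0318]
orientation: [[0.018, 1.0, 0.009], [0.905, -0.02, 0.424], [0.424, 0.0, -0.905]]
contact_force: [0.4, -2.6, 1.7]
finger_gap: 0.003
grasp_force: 1.5
```

Converted, 4 mm is 0.008, 2 mm is 0.004.

Call:
{"method": "drive_tool", "body": {"targets": [[0.004,0,0.002,0,0,0],[0.008,0,0.004,0,0,0],[0.008,0,0.004,0,0,0]]}}

```text
t: 24.75
tcp_pos: [0.4523, 0.0197, 0.0316]
orientation: [[0.018, 1.0, 0.009], [0.905, -0.02, 0.424], [0.425, 0.0, -0.905]]
contact_force: [0.1, -1.9, 1.1]
finger_gap: 0.002
grasp_force: 0.5
```

Converted, 2 mm is 0.004, 1 mm is 0.002.

Call:
{"method": "drive_tool", "body": {"targets": [[0.002,0,0.001,0,0,0],[0.004,0,0.002,0,0,0],[0.004,0,0.002,0,0,0]]}}

```text
t: 25.05
tcp_pos: [0.4524, 0.0218, 0.0316]
orientation: [[0.018, 1.0, 0.009], [0.905, -0.02, 0.424], [0.424, 0.0, -0.905]]
contact_force: [0.4, -1.9, 1.5]
finger_gap: 0.008
grasp_force: 1.0
```

Converted, 2 mm is 0.004, 1 mm is 0.002.

Call:
{"method": "drive_tool", "body": {"targets": [[0.002,0,0.001,0,0,0],[0.004,0,0.002,0,0,0],[0.004,0,0.002,0,0,0]]}}

```text
t: 25.35
tcp_pos: [0.4524, 0.0241, 0.0315]
orientation: [[0.018, 1.0, 0.009], [0.905, -0.02, 0.424], [0.424, 0.0, -0.905]]
contact_force: [0.1, -2.1, 1.4]
finger_gap: 0.007
grasp_force: 1.1
```

Converted, 2 mm is 0.004, 1 mm is 0.002.

Call:
{"method": "drive_tool", "body": {"targets": [[0.002,0,0.001,0,0,0],[0.004,0,0.002,0,0,0],[0.004,0,0.002,0,0,0]]}}

```text
t: 25.65
tcp_pos: [0.4527, 0.0259, 0.0315]
orientation: [[0.018, 1.0, 0.009], [0.906, -0.02, 0.423], [0.424, 0.001, -0.906]]
contact_force: [-1.6, -9.2, 4.2]
finger_gap: 0.006
grasp_force: 4.6
```

The force jumped to 9 N, so the file is against the stop. Retreat and verify.

Converted, -71 mm is -0.142, -40 mm is -0.08.

Call:
{"method": "drive_tool", "body": {"targets": [[-0.006,0,-0.003,0,0,0],[-0.03,0,-0.014,0,0,0],[-0.08,0,-0.038,0,0,0],[-0.142,0,-0.066,0,0,0],[-0.142,0,-0.066,0,0,0]]}}

```text
t: 26.15
tcp_pos: [0.4514, -0.0554, 0.0312]
orientation: [[0.02, 1.0, 0.011], [0.905, -0.023, 0.424], [0.424, 0.001, -0.906]]
contact_force: [-0.6, 0.4, -0.6]
finger_gap: 0.004
grasp_force: 0.0
```

Converted, -190 mm is -0.38, -150 mm is -0.3.

Call:
{"method": "drive_tool", "body": {"targets": [[0.028,0,-0.076,0,0,0],[0.056,0,-0.152,0,0,0],[0.088,0,-0.23,0,0,0],[0.112,0,-0.3,0,0,0],[0.14,0,-0.38,0,0,0]]}}

```text
t: 26.65
tcp_pos: [0.4496, -0.0693, 0.2341]
orientation: [[0.019, 1.0, 0.008], [0.905, -0.02, 0.425], [0.425, -0.001, -0.905]]
contact_force: [1.4, -0.0, -0.1]
finger_gap: 0.007
grasp_force: 0.0
```

```bash
python3 - <<'E'
from plan import *
O=ori(YR)
plan((rk(-120,45,235),O,1),(rk(115,20,235),O,2),(rk(115,20,150),O,1))
c=capture('scene'); cv2.imwrite('pics/p6.png',cv2.resize(c['frame'][100:235,240:360],None,fx=4.4,fy=4.4,interpolation=cv2.INTER_CUBIC))
E
```

```text
t 26.65 [ 0.4496 -0.0693  0.2341] gap 0.007
   14 1 6 -0.001 -0.439 0.002
   117 13 0 -0.0 0.0 0.0
   118 13 0 -0.0 0.0 0.0
   0 0 85 0.0 -0.0 0.0
```

View pics/p6.png

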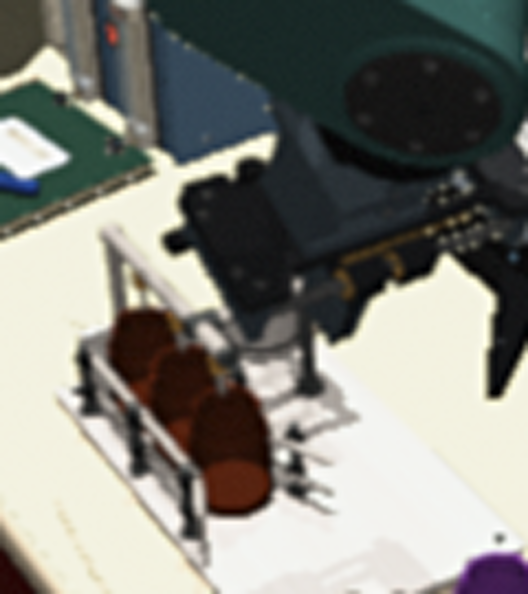

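The last picture shows three jars upright in file, with no gaps and touching the stop, at crop (145,345), (185,385) and (232,450). TCP at rack x −39.6 also matches the last jar's back at about −26. Now the cock.

Converted, 14 mm is 0.028, 9 mm is 0.018, -0.439 rad is -0.2795.

Call:
{"method": "drive_tool", "body": {"targets": [[0.008,0,0.004,0,-0.0936,0],[0.018,0.002,0.008,0,-0.1865,0],[0.028,0.002,0.012,0,-0.2795,0.0013],[0.028,0.002,0.012,0,-0.2795,0.0013]]}}

```text
t: 27.1
tcp_pos: [0.4516, -0.0523, 0.2337]
orientation: [[0.019, 1.0, 0.001], [1.0, -0.019, -0.005], [-0.005, 0.001, -1.0]]
contact_force: [-0.2, 0.5, -0.2]
finger_gap: 0.006
grasp_force: 0.0
```

Converted, 117 mm is 0.234, 90 mm is 0.18.

Call:
{"method": "drive_tool", "body": {"targets": [[0.06,0.006,0,0,0,0],[0.12,0.014,0,0,0,0],[0.18,0.02,0,0,0,0],[0.234,0.026,0,0,0,0],[0.234,0.026,0,0,0,0]]}}

```text
t: 27.6
tcp_pos: [0.4673, 0.0642, 0.2329]
orientation: [[0.02, 1.0, -0.002], [1.0, -0.02, 0.002], [0.002, -0.002, -1.0]]
contact_force: [-0.3, 0.0, -0.4]
finger_gap: 0.003
grasp_force: 0.0
```

Converted, 118 mm is 0.236, 90 mm is 0.18.

Call:
{"method": "drive_tool", "body": {"targets": [[0.06,0.006,0,0,0,0],[0.12,0.014,0,0,0,0],[0.18,0.02,0,0,0,0],[0.236,0.026,0,0,0,0],[0.236,0.026,0,0,0,0]]}}

```text
t: 28.1
tcp_pos: [0.4833, 0.1814, 0.2329]
orientation: [[0.02, 1.0, -0.002], [1.0, -0.02, 0.001], [0.001, -0.002, -1.0]]
contact_force: [0.1, -0.4, -0.4]
finger_gap: 0.003
grasp_force: 0.0
```

```bash
python3 - <<'E'
from plan import *
O=ori(YR)
plan((rk(115,20,150),O,1))
# arc: handle angle th, finger offset d behind it at radius r
s=sensors.observe(); R=O; p0=rk(115,20,150)
for th in np.radians([0,15,30,45,60,75,90,94]):
    # handle dir u=(-sin,cos), motion m=(-cos,-sin) (rack)
    u=np.array([-np.sin(th),np.cos(th)]); m=np.array([-np.cos(th),-np.sin(th)])
    hx,hy=16,13.5; d=9+abs(m[0])*hx+abs(m[1])*hy
    q=np.array([70,-55])+72*u-m*d; P=rk(*q,150); print(np.degrees(th).round(),q.round(),'rel p0',(R.T@(P-p0)*1000).round())
E
```

```text
t 28.1 [0.4833 0.1814 0.2329] gap 0.003
   -2 -2 83 -0.002 -0.001 0.002
0.0 [95. 17.] rel p0 [-20.   3.   0.]
15.0 [78. 22.] rel p0 [-37.  -2.   0.]
30.0 [60. 22.] rel p0 [-55.  -2.   0.]
45.0 [40. 17.] rel p0 [-75.   3.   0.]
60.0 [22.  6.] rel p0 [-93.  14.   0.]
75.0 [  7. -11.] rel p0 [-108.   31.    0.]
90.0 [ -2. -32.] rel p0 [-117.   52.    0.]
94.0 [ -3. -36.] rel p0 [-118.   56.    0.]
```

Converted, 83 mm is 0.166, 60 mm is 0.12.

Call:
{"method": "drive_tool", "body": {"targets": [[-0.002,-0.002,0.06,0,0,0],[-0.004,-0.004,0.12,0,0,0],[-0.004,-0.004,0.166,0,0,0],[-0.004,-0.004,0.166,0,0,0]]}}

```text
t: 28.5
tcp_pos: [0.479, 0.1763, 0.1474]
orientation: [[0.023, 1.0, -0.006], [1.0, -0.023, -0.002], [-0.002, -0.006, -1.0]]
contact_force: [0.1, -0.9, 0.6]
finger_gap: 0.002
grasp_force: 0.0
```

Converted, -46 mm is -0.092, -37 mm is -0.074.

Call:
{"method": "drive_tool", "body": {"targets": [[-0.02,0.002,0,0,0,0],[-0.04,0.004,0,0,0,0],[-0.058,0,0,0,0,0],[-0.074,-0.004,0,0,0,0],[-0.092,-0.004,0,0,0,0]]}}

```text
t: 29.0
tcp_pos: [0.478, 0.1316, 0.151]
orientation: [[0.022, 1.0, 0.001], [1.0, -0.022, -0.0], [-0.0, 0.001, -1.0]]
contact_force: [0.3, 3.8, 0.7]
finger_gap: 0.008
grasp_force: 1.6
```

Converted, -47 mm is -0.094, -38 mm is -0.076.

Call:
{"method": "drive_tool", "body": {"targets": [[-0.018,0,0,0,0,0],[-0.038,0.004,0,0,0,0],[-0.058,0.01,0,0,0,0],[-0.076,0.02,0,0,0,0],[-0.094,0.032,0,0,0,0]]}}

```text
t: 29.5
tcp_pos: [0.4931, 0.0841, 0.1502]
orientation: [[0.022, 1.0, -0.001], [1.0, -0.022, -0.001], [-0.001, -0.001, -1.0]]
contact_force: [-1.2, 3.1, 0.1]
finger_gap: 0.002
grasp_force: 1.3
```

Converted, 35 mm is 0.07, 27 mm is 0.054.

Call:
{"method": "drive_tool", "body": {"targets": [[-0.016,0.016,0,0,0,0],[-0.03,0.034,0,0,0,0],[-0.04,0.054,0,0,0,0],[-0.046,0.07,0,0,0,0],[-0.046,0.07,0,0,0,0]]}}

```text
t: 30.0
tcp_pos: [0.5286, 0.0608, 0.1504]
orientation: [[0.022, 1.0, 0.0], [1.0, -0.022, -0.001], [-0.001, 0.0, -1.0]]
contact_force: [-0.7, -0.4, 0.0]
finger_gap: 0.006
grasp_force: 0.0
```

Converted, 4 mm is 0.008, 2 mm is 0.004.

Call:
{"method": "drive_tool", "body": {"targets": [[0,0.004,0,0,0,0],[0,0.008,0,0,0,0],[0,0.008,0,0,0,0]]}}

```text
t: 30.3
tcp_pos: [0.5312, 0.0612, 0.1503]
orientation: [[0.022, 1.0, -0.001], [1.0, -0.022, -0.001], [-0.001, -0.0, -1.0]]
contact_force: [-1.4, -0.7, 0.2]
finger_gap: 0.008
grasp_force: 0.5
```

Converted, 4 mm is 0.008, 2 mm is 0.004.

Call:
{"method": "drive_tool", "body": {"targets": [[0,0.004,0,0,0,0],[0,0.008,0,0,0,0],[0,0.008,0,0,0,0]]}}

```text
t: 30.6
tcp_pos: [0.5321, 0.0611, 0.1498]
orientation: [[0.022, 1.0, -0.008], [1.0, -0.022, -0.001], [-0.001, -0.008, -1.0]]
contact_force: [-24.5, -0.7, 18.2]
finger_gap: 0.004
grasp_force: 12.9
```

Hard stop reached. Back off, rise and check.

Converted, -20 mm is -0.04, -16 mm is -0.032.

Call:
{"method": "drive_tool", "body": {"targets": [[0,-0.012,0,0,0,0],[0,-0.032,0,0,0,0],[0,-0.04,0,0,0,0]]}}

```text
t: 30.9
tcp_pos: [0.5146, 0.0615, 0.1504]
orientation: [[0.022, 1.0, 0.0], [1.0, -0.022, -0.001], [-0.001, 0.0, -1.0]]
contact_force: [-0.2, -0.3, -0.2]
finger_gap: 0.007
grasp_force: 0.0
```

Converted, -150 mm is -0.3, -110 mm is -0.22.

Call:
{"method": "drive_tool", "body": {"targets": [[0,0,-0.06,0,0,0],[0,0,-0.14,0,0,0],[0,0,-0.22,0,0,0],[0,0,-0.3,0,0,0],[0,0,-0.3,0,0,0]]}}

```text
t: 31.4
tcp_pos: [0.5177, 0.0618, 0.306]
orientation: [[0.022, 1.0, 0.008], [1.0, -0.022, -0.0], [0.0, 0.008, -1.0]]
contact_force: [0.8, 0.2, -0.3]
finger_gap: 0.004
grasp_force: 0.0
```

Converted, -220 mm is -0.44, -175 mm is -0.35.

Call:
{"method": "drive_tool", "body": {"targets": [[-0.08,0,0,0,0,0],[-0.17,0,0,0,0,0],[-0.26,0,0,0,0,0],[-0.35,0,0,0,0,0],[-0.44,0,0,0,0,0]]}}

```text
t: 31.9
tcp_pos: [0.51, -0.1601, 0.3002]
orientation: [[0.022, 1.0, 0.0], [1.0, -0.022, -0.001], [-0.001, 0.0, -1.0]]
contact_force: [0.8, -0.4, -0.5]
finger_gap: 0.004
grasp_force: 0.0
```

```bash
python3 - <<'E'
from plan import *
c=capture('top')
a=c['frame'][165:255,205:335].copy()
a=cv2.resize(a,None,fx=6,fy=6,interpolation=cv2.INTER_CUBIC)
th=np.linspace(0,2*np.pi,50)
for x in(108,54,0):
    P=[((proj(c,rk(x+27*np.cos(t),45+27*np.sin(t),10))-[205,165]+.5)*6) for t in th]; cv2.polylines(a,[np.int32(P)],True,(0,255,255),1)
cv2.imwrite('pics/p7.png',a); print(sensors.observe()['tcp_pos'])
E
```

```text
[ 0.51003997 -0.16482007  0.3002953 ]
```

View pics/p7.png

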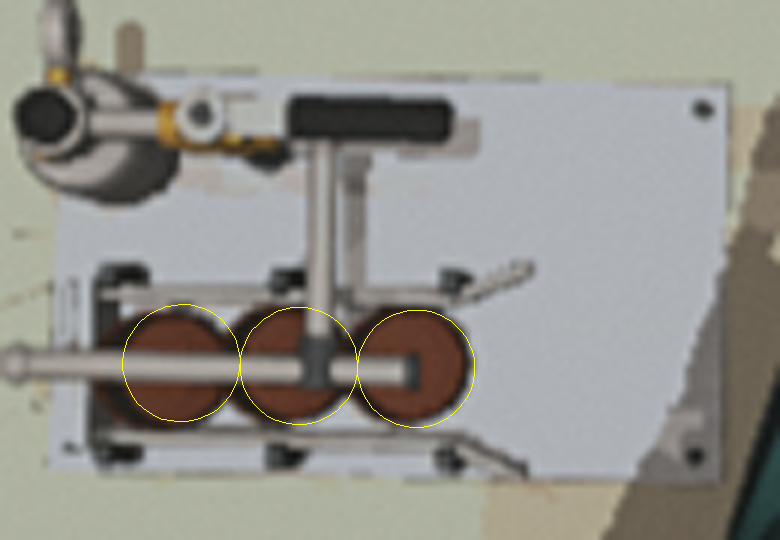

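The handle lies in line with the pipe, at crop (290–455,118). The jars match the target circles, with the last one's edge at 470 against 475, which puts it at or past the mark. Handing in.

```bash
python3 -c "from plant import close_job; print(close_job())"
```

```text
the job is handed in; nothing more can be done
None
```

The job is handed in: the final top view shows all three large jars upright in file against the end stop and the gas cock open at its stop, at about 32 s of the 72 s limit.

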